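Index the capsule box and hold its hatch open for refilling

ROBOT

A 6-joint arm with a two-finger parallel gripper is mounted at the origin on a cart in front of the work surface, level with it; the furniture and walls round the work are solid. World frame = base frame: x ahead of the robot, y to its left, z up, the work surface at z = 0. Lengths are in mm, angles in rad, forces in N, time in s.
With the tool pointing down it reaches from about 225 to 725 mm from the base axis. Payload 3.1 kg.
Tool frame: the origin (TCP) lies between the finger pads; the fingertips stand 19 mm ahead of it and the grasp point (between the pads) is the TCP; z points along the fingers, y is the line along which they close (so a half turn about z gives the same grasp; the last joint's range is limited). The gripper opens to 85 mm and grips with 20 to 120 N. Pads are 22 mm wide; open, the fingers measure 114 mm over their backs; the gripper's body (76 mm by 85 mm) begins 54 mm behind the grasp point. The pads swing forward as they close: fully open they stand 13 mm farther back than shut.
Start: joints at [-1.312, 0.048, 0.099, 1.622, 0, 1.443], TCP at [198.029, -486.212, 250.312] pointing down, gripper open.
Joint ranges: [-2.91, 2.91], [-0.99, 1.94], [-1.21, 1.42], [-2.12, 2.29], [-1.49, 1.47], [-3.14, 3.14]. Speed limits (rad/s): [2.79, 2.79, 3.14, 3.14, 3.14, 3.14].

INTERFACE

Orientations are given as a unit quaternion [x, y, z, w].
In Python, from workcell import r gives the robot as it stands.
- The arm moves only by the tool shift_gripper, called after "Call:" by a JSON object that holds its "op" and its "data", one argument or row to a line. Schema: {"type":"object","properties":{"moves":{"type":"array","items":{"type":"array","items":{"type":"array","items":{"type":"number"},"minItems":6,"maxItems":6},"minItems":1,"maxItems":10},"minItems":1,"maxItems":1},"finger_gap":{"type":"number"},"force":{"type":"number"},"only":{"type":"string"},"quiet":{"type":"boolean"},"lines":{"type":"string"}},"required":["moves"],"additionalProperties":false}. moves is a list that holds a single list of rows (three levels of brackets), with 1 to 10 rows, each of 6 numbers: dx, dy, dz in shares of the most that a row can go, 1 being 62.5 mm, then a rotation vector rx, ry, rz in parts of the range, where 1.0 means 2 rad; each row shifts and turns the commanded pose from where the row before left it, along the tool's axes as they then stand; what a row does not reach is not made up. A row lasts 1/8 s, in which the tool goes at most 62.5 mm and 0.188 rad, less where a joint would pass 70% of its speed; a pose out of reach is approached as far as the arm can. finger_gap is the opening from 0.0 (shut) to 1.0 (fully open), set as the call begins (left out keeps the last). The fingers move at their own pace and stop on an object; force is the grip in N (left out, the last holds). Time passes only in rows, so rows that do not move let the fingers close. The tool returns the time, the measured TCP pose, the force, the opening and the grip force at its end. only (a regular expression) keeps the lines of the reply that match it, lines (a string "A,B") keeps lines A to B, and quiet returns only ok. Input that does not fit is refused with a message, and nothing moves.
- r.get_state(): the state, without advancing time (a new reading comes with each control period).
- r.camera(name): name is "side" or "top"; returns (picture, depth): 400x640x3 uint8, blue, green, red; 400x640 float32, mm along the optical axis (not along the pixel's ray), 0 where there is no reading.
- r.camera_params(name): a dict with "fx", "fy", "cx", "cy" (pixels), "R" (3x3) and "t" (3): a world point X has camera coordinates R X + t. Camera axes: x right, y down, z forward; pixel columns grow to the right and rows downward; lengths in mm; the calibration is good to about 2 mm. A picture is of the moment at which its call begins. camera_params takes no time and is no camera call.
- r.finish_job(): hands the job in; it is judged then, once.
The state is a dict: "t": time; "joint_pos": joint angles; "joint_vel": joint speeds; "effort": joint torques, N m; "eef_pos": TCP position; "tool_rot": TCP orientation; "ft_force": force on the tool from outside, world axes, zero at the start; "moment": the same for the moment, N m; "opening": opening from 0.0 (shut) to 1.0 (fully open); "finger_force": force on a finger pad.
Only numpy, scipy, OpenCV 4.12 (cv2) and the standard library are available. Lean on these libraries where they do the work, as an engineer would, in place of code of your own. Each camera call takes 0.05 s, during which the arm holds its last target. There are 200 camera calls.

TASK

The coffee capsule box needs refilling: turn the knob on its top one click clockwise (seen from above), a sixth of a turn, to bring the next compartment under the hatch while the hatch stays shut. Then let go of the knob, lift the sprung hatch by its tab and hold it steady, open at 60 degrees from its shut position, so that I can fill the compartment; finish while still holding it there, because it falls shut if released. Leave the jar, cup, tin, shaker and mill around it alone.

Things in the scene. Friction and masses are not known exactly. Their poses are not given: they have to be found in the camera images.
- capsule_box: Square light-wood box, pale cover, fixed to the worktop, 236 x 236 mm, cover's upper face 110 mm above the worktop. Origin: centre of its underside; -x side is the front, towards the robot. A wooden knob stands mid-cover; between it and the front edge lies a flat steel hatch. (A wall cabinet hangs 620 mm above the worktop at the right, beyond x 0.55, y -0.45: keep the arm clear.)
- carousel (a joint): Angle of the knob and the six-compartment turntable it drives, rad: 0 at the start, growing clockwise seen from above, about an upright axis through the box's origin. A sprung detent pulls it to every multiple of 1.047 (60 degrees): it resists with up to about 0.2 N m, and past half way (30 degrees) drives on to the next position by itself.
- knob_grip (a point): Point to grip on the knob: on its axis, 136 mm above the worktop, 12 mm below the top of the grip bar. The bar is 50 mm long, 14 mm thick, 30 mm tall (118 to 148 mm above the worktop), on a round foot 52 mm across. The point turns with the knob, x along the bar; at the start that is the box's x, front to back.
- hatch (a joint): Opening angle of the hatch, rad: 0 shut (flat on the cover), 1.047 = 60 degrees, stop at 1.48. The front edge lifts and swings back, away from the robot. Weight and a spring shut it from any angle; holding it takes about 2 N at the tab.
- hatch_tab (a point): Centre of the hatch's black upright grip disc, 32 mm mm across, 10 mm thick, flat sides facing the box's +-y: pinch along y from above, it can swivel between the fingers. 120 mm from the hinge axis; shut, it is 34 mm in front of the cover's edge, 113.5 mm above the worktop. A 10 mm wide neck joins it to the plate (86 mm wide), whose edge is 34 mm from it. Axes: x towards the hinge, y along it.
- hatch_hinge (a point): Middle of the hatch's hinge axis, which runs level along the box's y; 32 mm in front of the box's centre, 113.5 mm above the worktop.
- honey_jar: Bystander, loose: glass honey jar with a white lid, 61 mm across, 111 mm tall, right of the capsule box. Origin: centre of its underside, z up. Leave alone.
- green_cup: Bystander, loose: green tea cup with a side handle, 88 mm across (113 with handle), 60 mm tall, right of the capsule box, nearer the robot. Origin: centre of its underside, z up. Leave alone.
- tomato_tin: Bystander, loose: small food tin, 58 mm across, 72 mm tall, left of the capsule box. Origin: centre of its underside, z up. Leave alone.
- salt_shaker: Bystander, loose: glass salt shaker with a grey top, 44 mm across, 90 mm tall, far left, nearer the robot. Origin: centre of its underside, z up. Leave alone.
- pepper_mill: Bystander, loose: wooden pepper mill, 58 mm across, 150 mm tall, far left, in front of the plate. Origin: centre of its underside, z up. Leave alone.

How it is judged (in metres and radians):
On the way:
1. the turntable stands in the next position clockwise (60 degrees, within 6.5 degrees), knob let go, hatch still shut (value of joint carousel between 0.93 and 1.16 rad and value of joint hatch below 0.06 rad and contact force between the fingers and carousel below 0.1 N), for 0.2 s.
At the end, for the whole second after the job is handed in: The turntable is one position on, at 60 degrees clockwise within 6.5, knob untouched; the fingers hold the hatch (at least 0.5 N) still at 60 degrees open, within 7, to the end and the second after; jar, cup, tin, shaker and mill stand upright within 20 mm of their places (value of joint carousel between 0.93 and 1.16 rad and value of joint hatch between 0.927 and 1.167 rad and velocity of joint hatch between -0.1 and 0.1 rad/s and contact force between the fingers and hatch above 0.5 N and contact force between the arm and carousel below 0.1 N and angle between each of honey_jar, green_cup, tomato_tin, salt_shaker, pepper_mill's own z axis and vertical below 0.15 rad and distance of each of honey_jar, green_cup, tomato_tin, salt_shaker, pepper_mill from where it was at the start of the episode below 0.02 m); the arm keeps its last pose, push and grip.
It fails at once if the turntable is turned backwards (30 degrees) or past the next position (90 degrees) (value of joint carousel below -0.52 rad or value of joint carousel above 1.57 rad).
It fails at once if a bystander is shifted by more than 20 mm or tipped (distance of any of honey_jar, green_cup, tomato_tin, salt_shaker, pepper_mill from where it was at the start of the episode above 0.02 m or angle between any of honey_jar, green_cup, tomato_tin, salt_shaker, pepper_mill's own z axis and vertical above 0.3 rad).
It also fails if it takes over 56 s, if anything falls off the work surface, if the arm or the gripper's body presses on something with over 40 N, if the wrist force passes 120 N, or if a joint passes its speed limit or range.

## Working session

There is one attempt and no reset: what is moved stays moved. The work goes in short steps, Python scripts to look and compute and a tool call to move; the robot and the scene stay as the last step left them, time stands still between calls to the robot, and variables do not carry over. Pictures are saved under pics/ and viewed, at most 10 in all, crops included, and the job is handed in when it is done.

```bash
ls; mkdir -p pics; python3 - <<'E'
from workcell import r
import cv2,numpy as np
for n in("top","side"):
    p,d=r.camera(n); cv2.imwrite(f"pics/{n}0.png",p); np.save(f"{n}0.npy",d)
    c=r.camera_params(n); R=np.array(c["R"]);print(n,c["fx"],c["cx"],c["cy"],-R.T@np.array(c["t"]),R.round(3).tolist())
s=r.get_state();print(s["tool_rot"],s["eef_pos"])
E
```

```text
pics
workcell.py
top 484.6127373676942 323.23476581317243 198.23638655399515 [ 388.72763691   48.84458568 1357.22765148] [[-0.025, -1.0, -0.012], [-0.985, 0.027, -0.172], [0.172, 0.007, -0.985]]
side 511.25021894973383 318.62658997167256 199.73033275032256 [ -45.65658482  825.43669443 1027.34174335] [[-0.762, -0.648, -0.006], [-0.436, 0.52, -0.734], [0.479, -0.557, -0.679]]
[ 9.81359275e-01  1.92179135e-01 -6.52344276e-05 -1.07210273e-03] [ 197.89405536 -485.72276428  249.2138307 ]
```

View pics/top0.png

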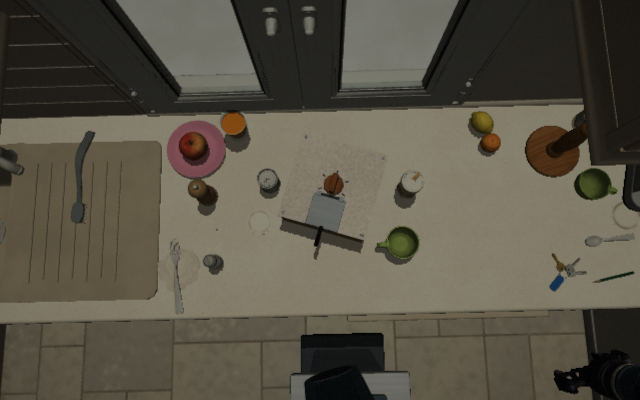

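View pics/side0.png

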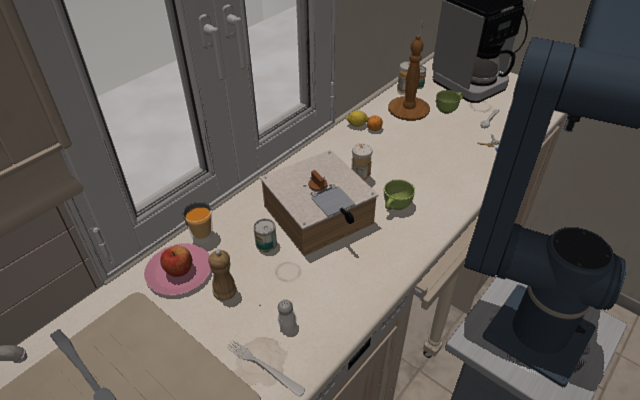

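The top view shows the box around (333,195), turned about 15°. The knob is at (333,184), the steel hatch at (325,212) and the black tab at (318,236). Next I'll measure these with depth and colour masks.

```bash
cat > h.py <<'E'
import numpy as np,cv2
from workcell import r
def pts(n,d):
    c=r.camera_params(n);R=np.array(c["R"]);v,u=np.indices(d.shape)
    P=np.stack([(u-c["cx"])/c["fx"]*d,(v-c["cy"])/c["fy"]*d,d],-1)-np.array(c["t"]); return P@R
def plane(n,uv,z):
    c=r.camera_params(n);R=np.array(c["R"]);o=-R.T@np.array(c["t"])
    uv=np.atleast_2d(uv).astype(float)
    q=np.c_[(uv[:,0]-c["cx"])/c["fx"],(uv[:,1]-c["cy"])/c["fy"],np.ones(len(uv))]@R
    return o+q*((z-o[2])/q[:,2])[:,None]
E
python3 - <<'E'
from h import *
for n in("top","side"):
    d=np.load(n+"0.npy");p=cv2.imread(f"pics/{n}0.png");P=pts(n,d);x,y,z=P[...,0],P[...,1],P[...,2]
    roi=(d>0)&(x>250)&(x<700)&(y>-150)&(y<250)
    print(n,"table z",np.median(z[roi&(abs(z)<15)]))
    m=roi&(abs(z-112)<8)&(abs(x-480)<160)&(abs(y-20)<160)
    k,l,st,ce=cv2.connectedComponentsWithStats(m.astype(np.uint8))
    b=1+st[1:,4].argmax();q=P[l==b]
    print("cover z",np.median(q[:,2]),cv2.minAreaRect(q[:,:2].astype(np.float32)))
    m=roi&(z>128)&(z<155)&(abs(x-470)<60)&(abs(y-30)<60)
    q=P[m];print("knob",len(q),q.mean(0),cv2.minAreaRect(q[z[m]>140][:,:2].astype(np.float32)),np.percentile(q[:,2],95))
    u0,v0=(318,237) if n=="top" else (348,215)
    w=np.zeros(d.shape,bool);w[v0-22:v0+22,u0-22:u0+22]=1
    m=w&(p.max(2)<45)&(z>90)&(z<140); q=P[m];vv,uu=np.nonzero(m)
    print("tab",len(q),q.mean(0),np.percentile(q,[5,95],axis=0).round(),uu.min(),uu.max(),vv.min(),vv.max())
    s=(p[200:] if 0 else p)
    ims=cv2.resize(p[150:270,250:410] if n=="top" else p[140:260,250:410],None,fx=5,fy=5,interpolation=cv2.INTER_CUBIC)
    cv2.imwrite(f"pics/{n}crop.png",ims)
    for nm,lo,hi in(("tall things",30,160),):
        m=roi&(z>lo)&(z<hi);k,l,st,ce=cv2.connectedComponentsWithStats(m.astype(np.uint8))
        for i in range(1,k):
            if st[i,4]>60:q=P[l==i];print("  obj",q.min(0).round(),q.max(0).round())
E
```

```text
top table z -0.06086610688156753
cover z 111.10061676850049 ((581.3645629882812, 45.23979949951172), (257.77471923828125, 148.9493865966797), 82.60851287841797)
knob 9 [496.88255978  74.76785353 131.13559248] ((0.0, 0.0), (0.0, 0.0), 0.0) 132.98415265394453
tab 97 [509.98720079  72.45594514 119.94449495] [[486.  60. 107.]
 [534.  84. 131.]] 307 335 224 246
  obj [ 482. -111.   31.] [700. 177. 153.]
  obj [644. 181.  30.] [700. 237.  78.]
  obj [ 449. -150.   30.] [534. -83.  67.]
side table z 0.00786095706439419
cover z 111.08162338106958 ((561.0057983398438, 43.85774230957031), (157.77804565429688, 271.4921875), 0.0364033542573452)
knob 9 [495.26902593  78.84736418 129.22729573] ((0.0, 0.0), (0.0, 0.0), 0.0) 131.05765130933074
tab 110 [501.25697567  78.3796993  117.82640561] [[484.  68. 105.]
 [528.  85. 128.]] 340 353 208 223
  obj [ 482. -150.   30.] [700. 180. 153.]
  obj [ 448. -150.   30.] [536. -80.  65.]
  obj [644. 180.  30.] [700. 239.  76.]
```

View pics/topcrop.png

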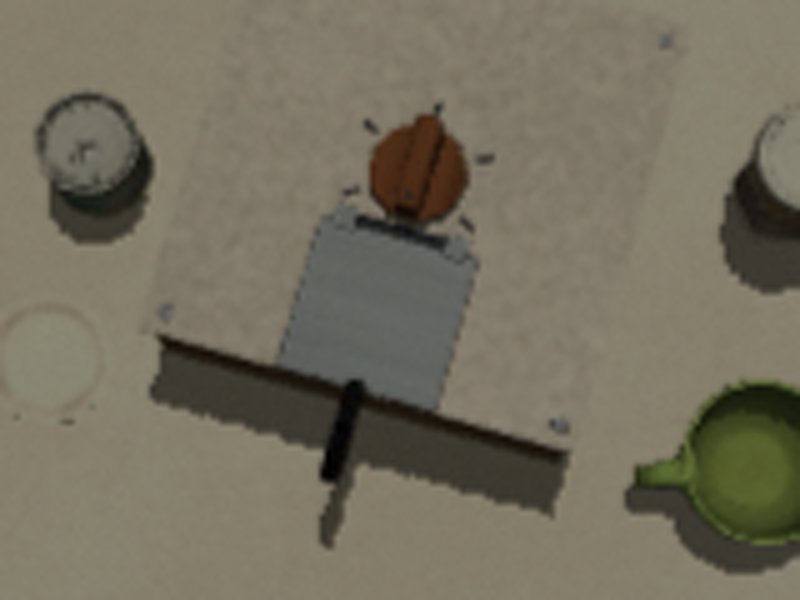

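The top crop shows the front cover corners at crop (162,338) and (567,453), the knob foot centred at about (419,172), and the tab bar running from (352,385) to (328,478). My search window missed the rear of the box, so I'm re-measuring with a wider one.

```bash
python3 - <<'E'
from h import *
f=lambda a:np.array(a)/5+[250,150]-0.4
c=plane("top",f([(162,338),(567,453)]),110);e=c[1]-c[0];print("front corners",c.round(1),np.hypot(*e[:2]));
e=e[:2]/np.hypot(*e[:2]);b=np.array([-e[1],e[0]]);print("box x dir",b,np.degrees(np.arctan2(b[1],b[0])),"centre",c.mean(0)[:2]+118*b)
for n in("top","side"):
    d=np.load(n+"0.npy");p=cv2.imread(f"pics/{n}0.png");P=pts(n,d);x,y,z=P[...,0],P[...,1],P[...,2]
    roi=(d>0)&(abs(x-620)<190)&(abs(y-20)<180)
    m=roi&(abs(z-111)<5);k,l,st,ce=cv2.connectedComponentsWithStats(m.astype(np.uint8));q=P[l==1+st[1:,4].argmax()]
    print(n,"cover",cv2.minAreaRect(q[:,:2].astype(np.float32)))
    hsv=cv2.cvtColor(p,cv2.COLOR_BGR2HSV);
    m=roi&(z>118)&(hsv[...,1]>120)&(hsv[...,0]<20);k,l,st,ce=cv2.connectedComponentsWithStats(m.astype(np.uint8));q=P[l==1+st[1:,4].argmax()]
    print("knob",len(q),q.mean(0),q[q[:,2]>140].mean(0),cv2.minAreaRect(q[q[:,2]>141][:,:2].astype(np.float32)),q[:,2].max())
    m=roi&(z>90)&(z<140)&(p.max(2)<40)&(x<540);k,l,st,ce=cv2.connectedComponentsWithStats(m.astype(np.uint8));q=P[l==1+st[1:,4].argmax()]
    print("tab",len(q),q.mean(0),q.min(0),q.max(0),cv2.minAreaRect(q[:,:2].astype(np.float32)))
    print("neighbors")
    m=roi&(z>30)&(abs(z-111)>12)&~((x>480)&(x<700)&(y>-50)&(y<130))
    k,l,st,ce=cv2.connectedComponentsWithStats(m.astype(np.uint8))
    for i in range(1,k):
        if st[i,4]>40:q=P[l==i];print("  ",ce[i].round(),q.min(0).round(),q.max(0).round())
E
```

```text
front corners [[559.8 166.2 110. ]
 [494.6 -41.6 110. ]] 217.7965204634491
box x dir [ 0.95408675 -0.29953042] -17.429401306299816 centre [639.78550413  26.95460978]
top cover ((633.55126953125, 33.2642822265625), (236.2054901123047, 255.80538940429688), 72.20857238769531)
knob 249 [640.18696543  30.62454706 132.23192733] [640.94691829  30.55033874 147.23167786] ((641.7811889648438, 30.271495819091797), (13.944684982299805, 50.38379669189453), 72.34538269042969) 152.98045801993013
tab 84 [507.34421083  72.92538955 121.41727782] [481.91263221  62.85903749 100.27010353] [533.26280414  84.41950241 133.42256613] ((508.1135559082031, 72.76522064208984), (9.803468704223633, 52.42107009887695), 72.85045623779297)
neighbors
   [274. 180.] [646. 181.  30.] [698. 200.  78.]
   [401. 189.] [ 622. -160.   35.] [ 652. -147.   98.]
   [391. 242.] [ 448. -160.   30.] [534. -83.  67.]
side cover ((620.4586791992188, 37.245391845703125), (240.24729919433594, 288.13946533203125), 72.42402648925781)
knob 201 [637.80309412  37.43433131 131.74609157] [639.28691967  34.55901835 146.12382117] ((638.935791015625, 33.919769287109375), (13.425127983093262, 43.44197082519531), 71.82345581054688) 152.63097335192472
tab 106 [500.85827189  78.62816459 117.9643467 ] [482.09374528  64.54626932 102.13281353] [533.41064924  87.24860113 130.01969589] ((507.7423095703125, 74.07505798339844), (12.94754695892334, 52.576541900634766), 72.99557495117188)
neighbors
   [358. 166.] [ 620. -160.   30.] [ 668. -144.   99.]
   [395. 199.] [ 448. -160.   30.] [536. -80.  65.]
   [291. 221.] [551. 105.  30.] [785. 177.  99.]
   [269. 224.] [648. 180.  30.] [704. 200.  76.]
```

Units first: shifts go in shares of 62.5 mm and turns go in shares of 2 rad. So 50 mm is 0.8, -26 mm is -0.416.

```bash
cat >> h.py <<'E'
from scipy.spatial.transform import Rotation as Ro
def to(p,yaw=None):
    s=r.get_state();R=Ro.from_quat(s["tool_rot"])
    d=R.inv().apply(np.array(p,float)-s["eef_pos"])
    rv=None
    if yaw is not None:
        a=np.radians(yaw);T=Ro.from_matrix(np.array([[np.cos(a),np.sin(a),0],[np.sin(a),-np.cos(a),0],[0,0,-1]]))
        rv=(R.inv()*T).as_rotvec().round(3)
    print("t",round(s["t"],2),"at",np.round(s["eef_pos"],1),"tool d",d.round(1),"rv",rv,"F",np.round(s["ft_force"],1),"op",round(s["opening"],3),"j",np.round(s["joint_pos"],2))
E
```

Call:
{"op": "shift_gripper", "data": {
  "moves": [
    [[0.8,-0.416,0,0,0,0],[0.8,-0.416,0,0,0,0],[0.8,-0.416,0,0,0,0],[0.8,-0.416,0,0,0,0],[0.8,-0.416,0,0,0,0],[0.8,-0.416,0,0,0,0],[0.8,-0.416,0,0,0,0],[0.8,-0.416,0,0,0,0],[0.8,-0.416,0,0,0,0],[0.8,-0.416,0,0,0,0]]
  ],
  "finger_gap": 0.5,
  "force": 60
}}

```text
t: 1.35
eef_pos: [563.8, -55.2, 249.7]
tool_rot: [0.981, 0.192, -0.0, -0.0]
ft_force: [0.8, -0.3, 0.7]
opening: 0.502
finger_force: 0.0
```

Call:
{"op": "shift_gripper", "data": {
  "moves": [
    [[0,0,0,0,0,-0.09],[0,0,0,0,0,-0.09],[0,0,0,0,0,-0.09],[0,0,0,0,0,-0.09],[0,0,0,0,0,-0.09],[0,0,0,0,0,-0.09],[0,0,0,0,0,-0.09],[0,0,0,0,0,-0.09],[0,0,0,0,0,-0.09],[0,0,0,0,0,-0.09]]
  ]
}}

```text
t: 2.6
eef_pos: [562.7, -56.7, 249.5]
tool_rot: [0.457, 0.89, -0.0, -0.001]
ft_force: [-0.0, -0.5, 0.6]
opening: 0.497
finger_force: 0.0
```

```bash
python3 -c "
from h import *
to([641,31.5,200],162.4)"
```

```text
t 2.6 at [562.7 -56.7 249.5] tool d [ 26.  115.1  49.4] rv [-0.001 -0.001 -0.642] F [-0.  -0.5  0.6] op 0.497 j [-0.22  0.16  0.21  1.63 -0.    0.73]
```

Converted, 40 mm is 0.64, 38 mm is 0.608, -0.16 rad is -0.08.

Call:
{"op": "shift_gripper", "data": {
  "moves": [
    [[0.144,0.608,0,0,0,0],[0.144,0.608,0,0,0,0],[0.128,0.608,0,0,0,0],[0,0,0,0,0,-0.08],[0,0,0,0,0,-0.08],[0,0,0,0,0,-0.08],[0,0,0,0,0,-0.08],[0,0,0.64,0,0,0],[0,0,0,0,0,0]]
  ],
  "finger_gap": 0.5,
  "quiet": true
}}

```text
ok
```

```bash
python3 - <<'E'
from h import *
to([641,31.5,139],162.4)
p,d=r.camera("top");q,e=r.camera("side")
cv2.imwrite("pics/a.png",np.hstack([cv2.resize(p[130:250,270:390],(400,400)),cv2.resize(q[110:230,260:380],(400,400))]))
E
```

```text
t 3.73 at [637.9  30.5 204.7] tool d [-3.3  2.1 65.6] rv [-0.003 -0.011 -0.008] F [-0.4  0.3 -0.4] op 0.499 j [-0.06  0.36  0.37  1.59  0.    0.26]
```

View pics/a.png

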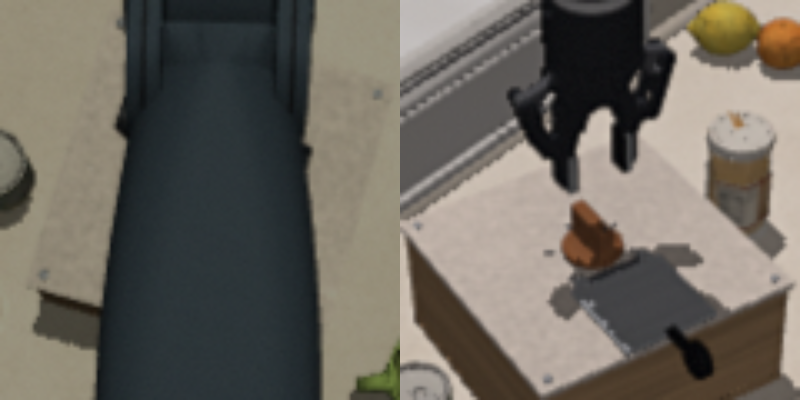

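The gripper straddles the knob bar (side crop about (585,225)), with the fingers either side of it and everything else clear. Now descending and closing.

Converted, 20 mm is 0.32, 15 mm is 0.24.

Call:
{"op": "shift_gripper", "data": {
  "moves": [
    [[-0.048,0.032,0.32,0,0,0],[0,0,0.24,0,0,0],[0,0,0.24,0,0,0],[0,0,0.24,0,0,0],[0,0,0,0,0,0]]
  ],
  "finger_gap": 0.5
}}

```text
t: 4.45
eef_pos: [643.2, 31.3, 143.2]
tool_rot: [0.157, 0.988, -0.0, -0.002]
ft_force: [-0.9, 0.9, 0.3]
opening: 0.494
finger_force: 0.0
```

Call:
{"op": "shift_gripper", "data": {
  "moves": [
    [[0,0,0,0,0,0],[0,0,0,0,0,0],[0,0,0,0,0,0],[0,0,0,0,0,0],[0,0,0,0,0,0]]
  ],
  "finger_gap": 0,
  "force": 50
}}

```text
t: 5.08
eef_pos: [644.3, 29.4, 146.3]
tool_rot: [0.157, 0.988, -0.002, 0.0]
ft_force: [-1.9, -4.0, 0.7]
opening: 0.156
finger_force: 50.8
```

```bash
python3 -c "
from h import *
to([641,31.5,139],162.4)"
```

```text
t 5.08 at [644.3  29.4 146.3] tool d [3.8 1.  7.3] rv [-0.003  0.001 -0.008] F [-1.9 -4.   0.7] op 0.156 j [-0.06  0.36  0.26  1.46 -0.    0.26]
```

Converted, 0.1 rad is 0.05.

Call:
{"op": "shift_gripper", "data": {
  "moves": [
    [[0,0,0,0,0,0.05],[0,0,0,0,0,0.05],[0,0,0,0,0,0.05],[0,0,0,0,0,0.05],[0,0,0,0,0,0.05]]
  ]
}}

```text
t: 5.7
eef_pos: [643.9, 28.8, 146.3]
tool_rot: [0.398, 0.917, -0.002, 0.001]
ft_force: [-3.7, -6.1, 1.4]
opening: 0.152
finger_force: 51.0
```

Call:
{"op": "shift_gripper", "data": {
  "moves": [
    [[0,0,0,0,0,0.05],[0,0,0,0,0,0.05],[0,0,0,0,0,0.05],[0,0,0,0,0,0.05],[0,0,0,0,0,0.05],[0,0,0,0,0,0.0235],[0,0,0,0,0,0],[0,0,0,0,0,0]]
  ]
}}

```text
t: 6.7
eef_pos: [643.2, 28.4, 146.3]
tool_rot: [0.63, 0.777, -0.003, 0.001]
ft_force: [-5.6, -6.3, 2.0]
opening: 0.153
finger_force: 51.0
```

```bash
python3 -c "
from h import *
to([641,31.5,139],102.4)"
```

```text
t 6.7 at [643.2  28.4 146.3] tool d [ 3.5 -1.5  7.3] rv [-0.004  0.005 -0.009] F [-5.6 -6.3  2. ] op 0.153 j [-0.06  0.36  0.26  1.47 -0.01  1.31]
```

Converted, -30 mm is -0.48, -20 mm is -0.32.

Call:
{"op": "shift_gripper", "data": {
  "moves": [
    [[0,0,0,0,0,0],[0,0,0,0,0,0],[0,0,0,0,0,0],[0,0,-0.32,0,0,0],[0,0,-0.48,0,0,0],[0,0,-0.48,0,0,0],[0,0,0,0,0,0],[0,0,0,0,0,0]]
  ],
  "finger_gap": 0.5
}}

```text
t: 7.7
eef_pos: [644.5, 31.5, 224.6]
tool_rot: [0.629, 0.777, -0.0, -0.0]
ft_force: [-0.3, -0.1, -0.6]
opening: 0.502
finger_force: 0.0
```

```bash
python3 - <<'E'
from h import *
to([496,77.5,200],162.4)
q,d=r.camera("side");P=pts("side",d)
hsv=cv2.cvtColor(q,cv2.COLOR_BGR2HSV)
m=(d>0)&(abs(P[...,0]-641)<50)&(abs(P[...,1]-31)<50)&(P[...,2]>118)&(P[...,2]<156)&(hsv[...,1]>120)&(hsv[...,0]<20)
a=P[m];a=a[a[:,2]>141];print(cv2.minAreaRect(a[:,:2].astype(np.float32)))
cv2.imwrite("pics/b.png",cv2.resize(q[110:230,260:380],(500,500)))
E
```

```text
t 7.7 at [644.5  31.5 224.6] tool d [  75.9 -135.6   24.7] rv [-0.    -0.    -1.054] F [-0.3 -0.1 -0.6] op 0.502 j [-0.06  0.37  0.42  1.62  0.    1.31]
((639.726806640625, 35.035160064697266), (13.384161949157715, 45.3712158203125), 11.570223808288574)
```

View pics/b.png

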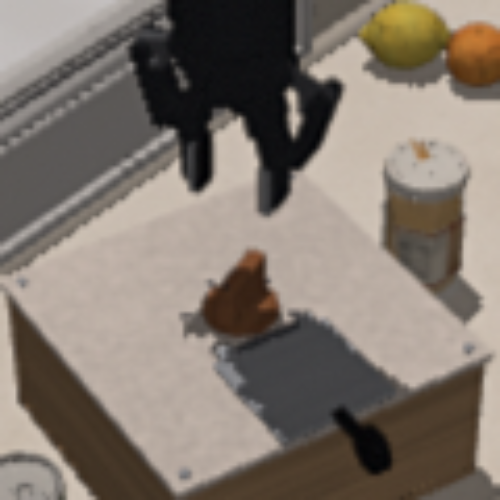

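The knob bar is now at yaw −78°, a turn of about 61°. The hatch is shut and the gripper is clear. Next is the tab.

Converted, -46 mm is -0.736, -45 mm is -0.72, -0.176 rad is -0.088.

Call:
{"op": "shift_gripper", "data": {
  "moves": [
    [[0.4,-0.72,0,0,0,0],[0.4,-0.72,0,0,0,0],[0.416,-0.736,0,0,0,0],[0,0,0,0,0,-0.088],[0,0,0,0,0,-0.088],[0,0,0,0,0,-0.088],[0,0,0,0,0,-0.088],[0,0,0,0,0,-0.088],[0,0,0,0,0,-0.087],[0,0,0,0,0,0]]
  ],
  "finger_gap": 0.5
}}

```text
t: 9.0
eef_pos: [494.9, 77.4, 223.6]
tool_rot: [0.154, 0.988, -0.0, -0.001]
ft_force: [0.5, -0.0, 0.7]
opening: 0.499
finger_force: 0.0
```

```bash
python3 -c "
from h import *
to([496,77.5,113.5],162.4)"
```

```text
t 9.0 at [494.9  77.4 223.6] tool d [ -1.4   0.5 110.1] rv [-0.001 -0.003 -0.003] F [ 0.5 -0.   0.7] op 0.499 j [ 0.02 -0.02 -0.02  1.57  0.    0.33]
```

Converted, 30 mm is 0.48, 20 mm is 0.32.

Call:
{"op": "shift_gripper", "data": {
  "moves": [
    [[-0.016,0,0.48,0,0,0],[0,0,0.48,0,0,0],[0,0,0.32,0,0,0],[0,0,0.24,0,0,0],[0,0,0.224,0,0,0],[0,0,0,0,0,0]]
  ],
  "finger_gap": 0.5
}}

```text
t: 9.75
eef_pos: [495.7, 77.1, 115.0]
tool_rot: [0.154, 0.988, -0.0, -0.001]
ft_force: [0.1, -0.0, -0.1]
opening: 0.5
finger_force: 0.0
```

```bash
python3 - <<'E'
from h import *
to([496,77.5,113.5],162.4)
q,d=r.camera("side")
cv2.imwrite("pics/c.png",cv2.resize(q[110:250,270:410],(560,560)))
E
```

```text
t 9.75 at [495.7  77.1 115. ] tool d [-0.1  0.5  1.5] rv [-0.001 -0.002 -0.001] F [ 0.1 -0.  -0.1] op 0.5 j [ 0.02  0.   -0.22  1.35  0.    0.33]
```

View pics/c.png

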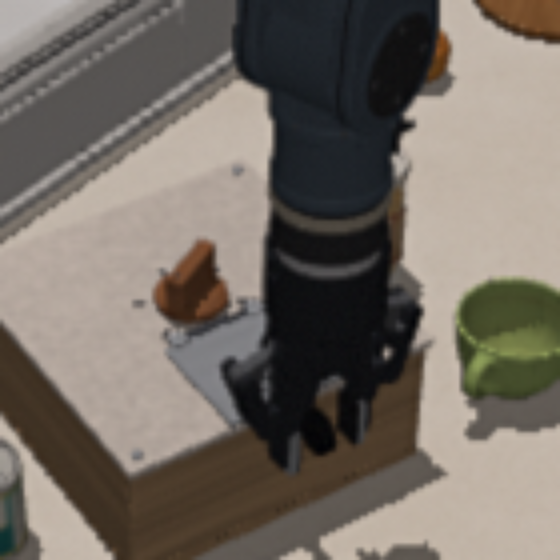

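The black disc sits between the two fingertips, at about (318,430) in the crop. Closing.

Call:
{"op": "shift_gripper", "data": {
  "moves": [
    [[0,0,0,0,0,0],[0,0,0,0,0,0],[0,0,0,0,0,0],[0,0,0,0,0,0],[0,0,0,0,0,0]]
  ],
  "finger_gap": 0,
  "force": 40
}}

```text
t: 10.42
eef_pos: [497.2, 76.3, 117.1]
tool_rot: [0.154, 0.988, -0.001, 0.001]
ft_force: [-1.6, -4.2, 3.8]
opening: 0.111
finger_force: 44.1
```

```bash
python3 -c "
from h import *
to([496,77.5,113.5],162.4)"
```

```text
t 10.43 at [497.2  76.3 117.1] tool d [1.5 0.8 3.6] rv [-0.001  0.002 -0.001] F [-1.6 -4.2  3.8] op 0.111 j [ 0.02  0.   -0.21  1.35 -0.    0.33]
```

Converted, -10.5 mm is -0.168, -10.4 mm is -0.1664.

Call:
{"op": "shift_gripper", "data": {
  "moves": [
    [[-0.008,0,-0.168,0,0,0],[-0.0224,0,-0.1664,0,0,0],[-0.0368,0,-0.1632,0,0,0],[-0.0496,0,-0.1584,0,0,0],[-0.064,0,-0.1552,0,0,0],[-0.0768,0,-0.1488,0,0,0],[0,0,0,0,0,0]]
  ]
}}

```text
t: 11.3
eef_pos: [511.7, 71.6, 175.1]
tool_rot: [0.154, 0.988, -0.001, -0.001]
ft_force: [1.0, -4.9, -6.3]
opening: 0.108
finger_force: 39.9
```

```bash
python3 -c "
from h import *
to([496+16*.953,77.5-16*.302,173.5],162.4)"
```

```text
t 11.3 at [511.7  71.6 175.1] tool d [0.8 0.8 1.6] rv [-0.002 -0.002 -0.001] F [ 1.  -4.9 -6.3] op 0.108 j [ 0.01  0.02 -0.07  1.47 -0.    0.32]
```

Converted, -8.8 mm is -0.1408, -8.3 mm is -0.1328.

Call:
{"op": "shift_gripper", "data": {
  "moves": [
    [[-0.0896,0,-0.1408,0,0,0],[-0.1024,0,-0.1328,0,0,0],[-0.1136,0,-0.1232,0,0,0],[-0.1232,0,-0.1136,0,0,0],[-0.1328,0,-0.1024,0,0,0],[-0.1408,0,-0.0896,0,0,0],[0,0,0,0,0,0],[0,0,0,0,0,0]]
  ]
}}

```text
t: 12.3
eef_pos: [553.1, 58.5, 220.1]
tool_rot: [0.153, 0.988, -0.001, -0.001]
ft_force: [-2.1, -5.5, -6.6]
opening: 0.113
finger_force: 39.7
```

```bash
python3 - <<'E'
from h import *
to([496+60*.953,77.5-60*.302,217.4],162.4)
q,d=r.camera("side");P=pts("side",d)
b=np.array([.953,-.302]);H=np.array([641,31.5])-32*b
X=(P[...,:2]-H)@b;Y=(P[...,:2]-H)@np.array([.302,.953]);Z=P[...,2]-113.5
m=(d>0)&(X>-60)&(X<5)&(abs(Y)<42)&(Z>12)&(q.min(2)>50)&(Z<90)
a=np.c_[-X[m],Z[m]];print(len(a),"angle",np.degrees(np.median(np.arctan2(a[:,1],a[:,0]))),np.percentile(np.degrees(np.arctan2(a[:,1],a[:,0])),[10,90]))
if len(a)>5:
    vx,vy,_,_=cv2.fitLine(a.astype(np.float32),cv2.DIST_HUBER,0,.01,.01).ravel();print("line",np.degrees(np.arctan(vy/vx)))
cv2.imwrite("pics/d.png",cv2.resize(q[90:230,270:410],(560,560)))
E
```

```text
t 12.3 at [553.1  58.5 220.1] tool d [0.2 0.9 2.7] rv [-0.001 -0.003 -0.001] F [-2.1 -5.5 -6.6] op 0.113 j [-0.01  0.13  0.12  1.57 -0.    0.29]
62 angle 55.97259255610648 [54.47269338 58.14213287]
line 57.732628
```

View pics/d.png

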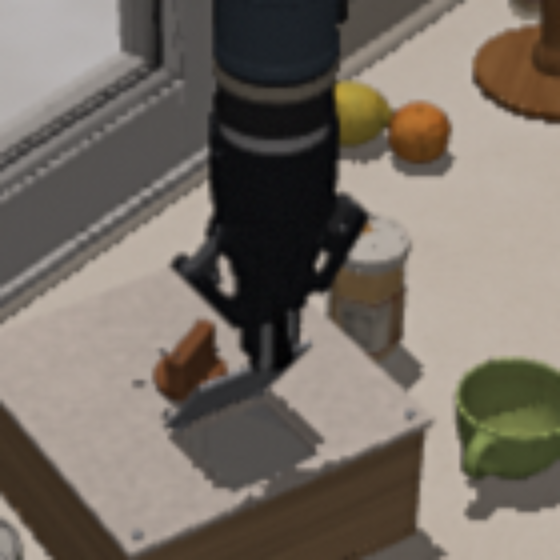

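The hatch is up, with the plate edge-on around (240,390) in the crop. TCP travel gives 59° and depth gives 56–58°, so I'm nudging it slightly further and settling.

Converted, -1.3 mm is -0.0208, -0.8 mm is -0.0128.

Call:
{"op": "shift_gripper", "data": {
  "moves": [
    [[-0.0208,0,-0.0128,0,0,0],[-0.0208,0,-0.0112,0,0,0],[0,0,0,0,0,0],[0,0,0,0,0,0],[0,0,0,0,0,0],[0,0,0,0,0,0],[0,0,0,0,0,0],[0,0,0,0,0,0]]
  ]
}}

```text
t: 13.35
eef_pos: [554.4, 58.0, 220.9]
tool_rot: [0.153, 0.988, -0.0, -0.003]
ft_force: [-3.3, -4.8, -7.3]
opening: 0.107
finger_force: 39.6
```

```bash
python3 - <<'E'
from h import *
to([496+60*.953,77.5-60*.302,217.4],162.4)
q,d=r.camera("side");P=pts("side",d)
b=np.array([.953,-.302]);H=np.array([641,31.5])-32*b
X=(P[...,:2]-H)@b;Y=(P[...,:2]-H)@np.array([.302,.953]);Z=P[...,2]-113.5
m=(d>0)&(X>-60)&(X<5)&(abs(Y)<42)&(Z>12)&(q.min(2)>50)&(Z<90)
a=np.c_[-X[m],Z[m]];print(len(a),"angle",np.degrees(np.median(np.arctan2(a[:,1],a[:,0]))))
hsv=cv2.cvtColor(q,cv2.COLOR_BGR2HSV)
m=(d>0)&(abs(P[...,0]-641)<50)&(abs(P[...,1]-31)<50)&(P[...,2]>141)&(P[...,2]<156)&(hsv[...,1]>120)&(hsv[...,0]<20)
print("knob",cv2.minAreaRect(P[m][:,:2].astype(np.float32)))
r.finish_job()
E
```

```text
t 13.35 at [554.4  58.  220.9] tool d [1.6 0.9 3.5] rv [-0.002 -0.005 -0.001] F [-3.3 -4.8 -7.3] op 0.107 j [-0.02  0.13  0.13  1.58 -0.    0.29]
64 angle 56.83807235006702
knob ((639.6530151367188, 32.195228576660156), (14.16496753692627, 47.943763732910156), 8.011148452758789)
the job is handed in; nothing more can be done
```

I turned the knob one click clockwise (measured at 61–64°) and handed the job in with the gripper still holding the hatch open at about 57–60° by camera and arm readings, well inside the 7° allowance; no contact with the other items was seen, though I didn't re-measure them at the end.

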